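Press both end caps into a stand's crossbar and lay it in the frame

ROBOT

A 6-joint arm with a two-finger parallel gripper is mounted at the origin on the work surface. World frame = base frame: x ahead of the robot, y to its left, z up, the work surface at z = 0. Lengths are in mm, angles in degrees, forces in N, time in s.
With the tool pointing down it reaches from about 350 to 850 mm from the base axis. Payload 8.1 kg.
Tool frame: the origin (TCP) lies midway between the tips of the shut fingers; the grasp point (between the pads) lies 19 mm behind it; z points along the fingers, y is the line along which they close (so a half turn about z gives the same grasp; the last joint's range is limited). The gripper opens to 85 mm and grips with 20 to 120 N. Pads are 22 mm wide; open, the fingers measure 114 mm over their backs; the gripper's body (76 mm by 85 mm) begins 54 mm behind the grasp point. The pads swing forward as they close: fully open they stand 13 mm farther back than shut.
Start: joints at [-79.378, 7.471, 85.268, -0, 87.261, -4.893], TCP at [160.522, -578.133, 231.292] pointing down, gripper open.
Joint ranges: [-169.43, 169.43], [-51.17, 129.36], [1.28, 143.12], [-76.62, 256.62], [0, 156.53], [-152.29, 152.29]. Speed limits (degrees/s): [136.94, 136.94, 159.86, 180, 180, 180].

INTERFACE

Orientations are given as [roll, pitch, yaw] about the fixed x, y, z axes, in that order (R = Rz(yaw) Ry(pitch) Rx(roll)).
In Python, from bench import sensors, optics, r gives the robot as it stands.
- The arm moves only by the tool apply_moves, never from a script. Its argument "targets" is a list of rows, each a list of 7 numbers: the shift along the tool's x, y, z in mm, then the turn, a rotation vector about the tool's x, y, z in rad, then the closure, from 0 (fully open) to 1 (shut). In form: [[x, y, z, wx, wy, wz, claw], ...]. A call has 1 to 20 rows; each row shifts and turns the commanded pose from where the row before left it, along the tool's axes as they then stand; what a row does not reach is not made up. A row lasts 1/8 s, in which the tool goes at most 62.5 mm and 10.7 degrees, less where a joint would pass 70% of its speed; a pose out of reach is approached as far as the arm can. A call is refused whole if a number of a shift passes 62.5 or a number of a turn 0.188, either way. A call with a gripper value outside its range is refused whole. The fingers move at their own pace and stop on an object; "force" is the grip in N (left out, the last holds). Time passes only in rows, so rows that do not move let the fingers close. It gives the time, the measured TCP pose, the force, the opening and the grip force at its end, in the units of the state.
- sensors.sense(): the state, without advancing time (a new reading comes with each control period).
- optics.snapshot(name): name is "scene" or "top" or "wrist"; returns the picture (384x512x3 uint8, red, green, blue); there is no depth.
- optics.get_calibration(name): a dict with "camera_matrix" (3x3 intrinsics, pixels), "pose" (4x4, takes a point from camera to world coordinates). Camera axes: x right, y down, z forward; pixel columns grow to the right and rows downward; lengths in mm; the calibration is good to about 2 mm. The wrist camera is an equidistant fisheye: a pixel r from the principal point sees the ray r / f radians off the axis. A picture is of the moment at which its call begins: read the wrist's pose just before it. get_calibration takes no time and is no camera call; for the wrist camera it gives the pose at the moment of the call.
- r.hand_in(): hands the job in; it is judged then, once.
The state is a dict: "time": time; "joint_pos": joint angles; "qd": joint speeds; "joint_efforts": joint torques, N m; "tool_pos": TCP position; "tcp_rot": TCP orientation; "ft_force": force on the tool from outside, world axes, zero at the start; "wrist_torque": the same for the moment, N m; "finger_gap": finger opening in mm; "grip_force": force on a finger pad.
Only numpy, scipy, OpenCV 4.12 (cv2) and the standard library are available. Lean on these libraries where they do the work, as an engineer would, in place of code of your own. Each camera call takes 0.05 s, during which the arm holds its last target. There are 200 camera calls.

TASK

Both black end caps of the square metal crossbar are only part-way in: press each one fully home against the sprung steel plate of the pressing jig, one end and then, with the bar turned round, the other, pressing gently so that the plate's springs never bottom out, and never pushing a cap with the gripper itself. Then lay the bar flat on the desk, without dropping it, inside the half-built wooden frame: across it from side rail to side rail, midway along the rails and centred between them, and let go. Do not disturb the other things on the desk.

Things in the scene. Friction and masses are not known exactly. Their poses are not given: they have to be found in the camera images.
- bar: crossbar: grey-painted metal square tube 150 mm long, 36 x 36 mm, about 0.3 kg, starts lying on the desk. Origin at the centre of its underside; x along its length, z up. A black cap sticks out of each end
- bar_center (a point): the centre of the bar, 18 mm above its origin
- cap_1: black cap in the bar's +x end: 34 x 34 x 5 mm flange on a plug sliding along the bar's x. Origin: centre of its outer face, on the bar's axis. Fully home (flange against the tube, at most 1.8 mm gap) the origin is 80 mm from the bar's centre (bar 160 mm over both caps); it starts 8 to 14 mm further out. Moves in under 6 to 10 N and stays where left
- cap_2: the same cap in the bar's -x end, its origin 80 mm from the bar's centre in the -x direction when home; starts 8 to 14 mm further out, moves under 6 to 10 N
- press: pressing jig, fixed: plywood board 330 x 110 mm, 12 mm thick, with an upright sprung steel plate (80 mm wide, 8 mm thick, from 16 to 72 mm above the desk) on a bent bracket near its +x end. Origin at desk height on the board's long centre line: the board runs from x = -130 to +200 mm. The plate's face looks along the jig's -x, centred on y = 0
- press_slot (a point): fixed point on the jig at its x = 75 mm, y = 0, 44 mm above the desk: the nearest place of the plate's face. The bracket is bolted anywhere in a slot, so the unloaded face stands 0 to 30 mm beyond this point (jig's +x); not reported, find it by touch or sight. The plate yields 2.5 N per mm, up to 12 mm (30 N, bottomed out: too much); 16 N seats a cap
- frame: half-built stand frame, fixed, flat: two wooden rails 220 mm long (its x), 30 wide, 20 high, 190 mm apart inside, joined at the +x end by a cross piece (inner face x = +80 mm), open at -x, bare desk inside. Origin at desk height midway along and between the rails; a screw head marks each rail's middle. The bar goes centred on it, length along the frame's y, either way round
- pot: bystander, loose: terracotta flowerpot with a leafy plant, 100 mm across, 90 mm high, leaves to about 170 mm; origin at the centre of its underside
- cup: bystander, loose: orange cup, 72 mm across, 75 mm high; origin at the centre of its underside
- screwdriver: bystander, loose: screwdriver lying on the desk, 170 mm long, along its own x
- jar: bystander, loose: closed glass jar, 64 mm across, 80 mm high; origin at the centre of its underside
- mug: bystander, loose: white mug with a handle, 80 mm across, 90 mm high; origin at the centre of its underside
- wrench: bystander, loose: small wrench lying on the desk, 150 mm long, along its own x
Not all that is in view belongs to the job. Several things look just like the bar: the one meant starts farthest from the robot's base.

How it is judged:
By the outcome, as a careful person would: the job done as asked, in the order asked, and still so for the second after the job is handed in, with the robot touching nothing.
It also fails if it takes over 72 s, if anything falls off the work surface, if the arm or the gripper's body presses on something with over 40 N, if the wrist force passes 120 N, or if a joint passes its speed limit or range.

## Working session

There is one attempt and no reset: what is moved stays moved. The work goes in short steps, Python scripts to look and compute and a tool call to move; the robot and the scene stay as the last step left them, time stands still between calls to the robot, and variables do not carry over. Pictures are saved under pics/ and viewed, at most 10 in all, crops included, and the job is handed in when it is done.

Besides the shell and the picture viewer there is one more tool, called after "Request:" as name(argument=value, ...) on one line, values as JSON. apply_moves: Moves the arm, as the interface text tells. Its arguments: {"type":"object","properties":{"targets":{"type":"array"},"force":{"type":"number"}},"required":["targets"]}

```bash
mkdir -p pics; ls; python3 - <<'E'
from bench import sensors, optics, r
import cv2
print(sensors.sense())
for n in ["scene","top"]:
    im=optics.snapshot(n); cv2.imwrite(f"pics/{n}0.png",cv2.resize(im[:,:,::-1],(800,600),interpolation=cv2.INTER_CUBIC))
    cv2.imwrite(f"raw_{n}.png",im[:,:,::-1]); c=optics.get_calibration(n); print(c)
E
```

```text
pics
{'time': 0.0, 'joint_pos': array([-7.93796339e+01,  7.51451995e+00,  8.53310959e+01,  1.97210588e-04,
        8.72608609e+01, -4.89435876e+00]), 'qd': array([ 0.04479249,  0.04236005, -0.02918265, -0.0428863 ,  0.01946712,
        0.08424289]), 'joint_efforts': array([-2.52700760e-03, -5.69387269e+01, -5.00570834e+01, -4.61369964e-04,
        1.44603668e-02,  3.25779058e-05]), 'tool_pos': array([ 160.39806001, -577.58410408,  230.23314932]), 'tcp_rot': array([-1.79893928e+02, -9.28071455e-03,  1.55147066e+01]), 'ft_force': array([ 1.18939613, -0.86816093,  0.37062134]), 'wrist_torque': array([-0.07004332,  0.01589838,  0.03609741]), 'grip_force': 0.0, 'finger_gap': 85.23881469534994}
{'camera_matrix': array([[430.44298328,   0.        , 260.90388434],
       [  0.        , 430.44298328, 187.57822496],
       [  0.        ,   0.        ,   1.        ]]), 'pose': array([[ 8.55508113e-01,  3.86055203e-01, -3.45061225e-01,
         1.00287225e+03],
       [ 5.17786428e-01, -6.40108990e-01,  5.67589372e-01,
        -8.47123821e+02],
       [-1.75596240e-03, -6.64245332e-01, -7.47512579e-01,
         1.14172690e+03],
       [ 0.00000000e+00,  0.00000000e+00,  0.00000000e+00,
         1.00000000e+00]])}
{'camera_matrix': array([[391.55358537,   0.        , 258.14767416],
       [  0.        , 391.55358537, 186.76480381],
       [  0.        ,   0.        ,   1.        ]]), 'pose': array([[-2.22089855e-02, -9.94355445e-01,  1.03749746e-01,
         3.76414853e+02],
       [-9.99047833e-01,  2.59714672e-02,  3.50558060e-02,
        -3.69653771e+01],
       [-3.75524647e-02, -1.02872405e-01, -9.93985453e-01,
         1.13308659e+03],
       [ 0.00000000e+00,  0.00000000e+00,  0.00000000e+00,
         1.00000000e+00]])}
```

View pics/top0.png

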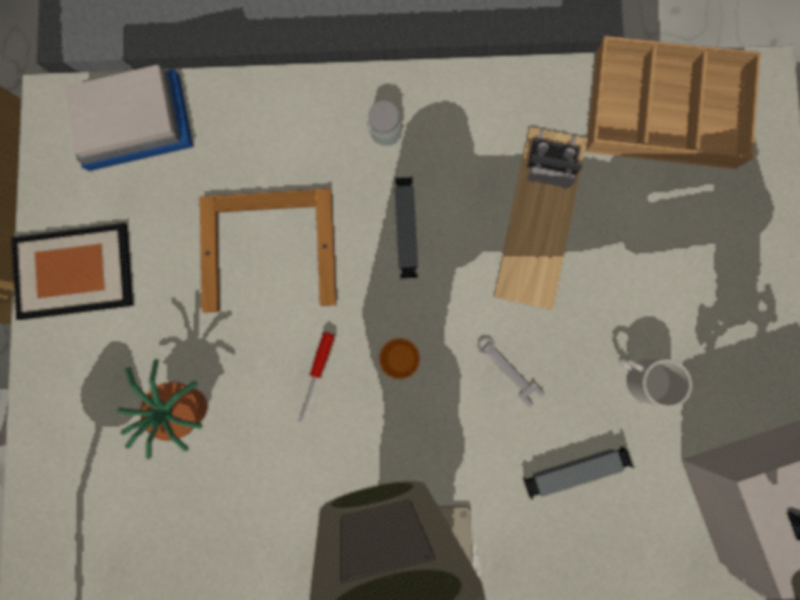

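View pics/scene0.png

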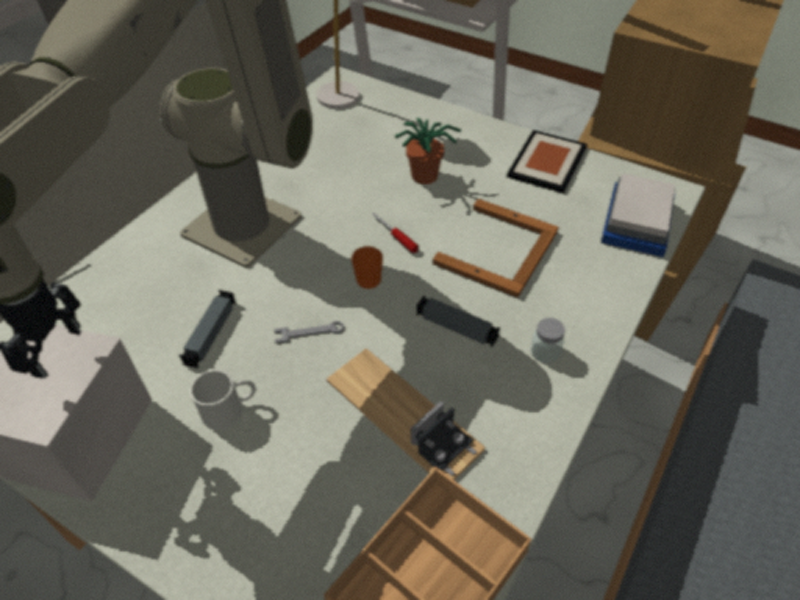

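The top view shows two bar-like things: A at (405,228), and B at (578,470). A is far from the base and B is near it, so A fits "farthest from the base". The frame is at (268,250), the jig at (540,220) and the cup at (400,358). I'll confirm in an enlarged crop.

```bash
cat > h.py <<'E'
import numpy as np, cv2
from bench import sensors, optics, r
def ray(name,uv):
    c=optics.get_calibration(name); K=c["camera_matrix"];T=c["pose"]
    uv=np.atleast_2d(np.array(uv,float)); d=np.c_[(uv-K[:2,2])/K[0,0],np.ones(len(uv))]
    return T[:3,3],d@T[:3,:3].T
def toz(name,uv,z):
    o,d=ray(name,uv); z=np.broadcast_to(z,len(d)); return o+d*((z-o[2])/d[:,2])[:,None]
def proj(name,P):
    c=optics.get_calibration(name);T=c["pose"];p=(np.atleast_2d(P)-T[:3,3])@T[:3,:3]
    return p[:,:2]/p[:,2:]*c["camera_matrix"][0,0]+c["camera_matrix"][:2,2]
E
python3 - <<'E'
import cv2,numpy as np
a=cv2.imread("raw_top.png")
def crop(x0,y0,w,h,s,n):
    c=cv2.resize(a[y0:y0+h,x0:x0+w],None,fx=s,fy=s,interpolation=cv2.INTER_CUBIC)
    c=cv2.convertScaleAbs(c,alpha=1.6,beta=10)
    for k in range(0,w,20): cv2.putText(c,str(x0+k),(k*s,10),0,.35,(0,0,255)); cv2.line(c,(k*s,12),(k*s,18),(0,0,255))
    for k in range(0,h,20): cv2.putText(c,str(y0+k),(0,k*s+4),0,.35,(0,0,255)); cv2.line(c,(24,k*s),(30,k*s),(0,0,255))
    cv2.imwrite(n,c)
crop(235,70,150,135,5,"tmp.png")
c1=cv2.imread("tmp.png")[:600]
cv2.imwrite("pics/crop1.png",c1)
crop(120,110,100,95,6,"pics/crop2.png")
E
```

```text
(no output)
```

View pics/crop1.png

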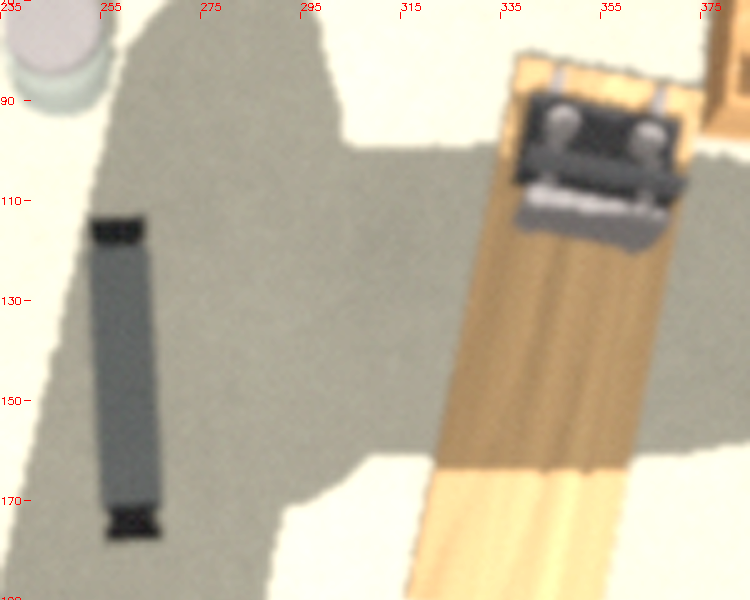

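View pics/crop2.png

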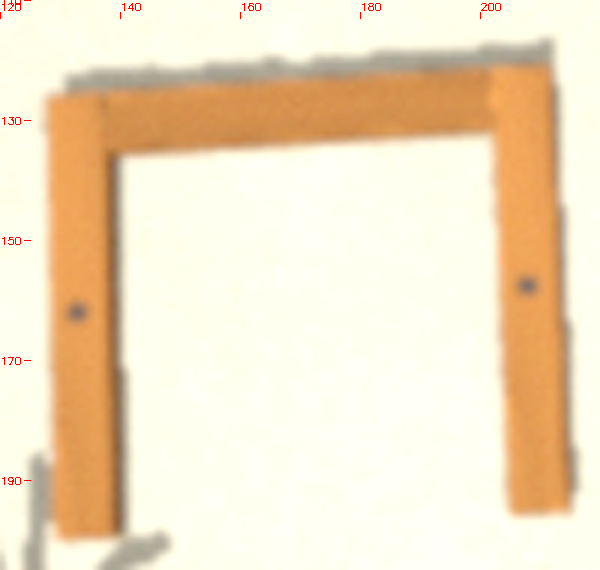

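Crop 1 confirms A: a grey tube with a protruding black cap at each end, tube corners about (253,119), (265,119), (255,171) and (267,171) in raw pixels. The plate's front top edge runs about (340.6,111.6)-(368.4,114.4). In crop 2 the frame's screws are at (132.8,162) and (207.8,157.5).

```bash
python3 - <<'E'
from h import *
np.set_printoptions(precision=1,suppress=True)
b=toz("top",[(253,119.4),(265,119.4),(255.2,171),(266.8,171.4)],36);print("tube",b,b.mean(0))
far=(b[0]+b[1])/2;near=(b[2]+b[3])/2;print("len",np.linalg.norm(far-near),"ang",np.degrees(np.arctan2(*(far-near)[1::-1])))
c=toz("top",[(258.5,114)],35);d=toz("top",[(261.5,172)],35);d2=toz("top",[(261.7,177.6)],1);print("caps",c,d,d2)
s=toz("top",[(132.8,162),(207.8,157.5)],20);print("screws",s,s.mean(0),np.linalg.norm(s[0]-s[1]),"frame yaw",np.degrees(np.arctan2(*(s[0]-s[1])[1::-1]))-90)
j=toz("top",np.array([(495,297),(553,309)])/1.5625,12);k=toz("top",[(338.4,80.6),(375,88)],12);print("jig",j,k)
n=j.mean(0);f=k.mean(0);print("L",np.linalg.norm(f-n),np.linalg.norm(j[0]-j[1]),np.linalg.norm(k[0]-k[1]))
u=(f-n)/np.linalg.norm(f-n);print("yaw",np.degrees(np.arctan2(u[1],u[0])));o=n+130*u;print("jig o",o)
p=toz("top",[(340.6,111.6),(368.4,114.4)],72);print("plate",p,np.linalg.norm(p[0]-p[1]),"xj",(p-o)@u,"yj",(p-o)@np.array([-u[1],u[0],0]))
for nme,uv in [("cup",(400,358)),("screwdr",(322,350)),("wrench",(487,342)),("jar",(384,116)),("mug",(665,382))]: print(nme,toz("top",[np.array(uv)/1.5625],60))
E
```

```text
tube [[685.7  12.2  36. ]
 [684.6 -22.3  36. ]
 [536.    9.1  36. ]
 [534.  -23.7  36. ]] [610.1  -6.2  36. ]
len 150.1972577061327 ang 0.8744420720687036
caps [[701.4  -3.9  35. ]] [[532.8  -8.7  35. ]] [[521.2  -8.    1. ]]
screws [[574.7 366.1  20. ]
 [581.6 146.3  20. ]] [578.1 256.2  20. ] 219.940637323625 frame yaw 1.8034184275284417
jig [[ 479.5 -165.1   12. ]
 [ 454.9 -269.4   12. ]] [[ 801.  -240.5   12. ]
 [ 774.7 -345.7   12. ]]
L 329.52961106220937 107.13670836369928 108.44271029757768
yaw -13.298334321375703
jig o [ 593.7 -247.2   12. ]
plate [[ 689.7 -231.8   72. ]
 [ 679.2 -307.3   72. ]] 76.21368422478562 xj [89.9 97.1] yj [ 37.1 -38.8]
cup [[372.5   9.3  60. ]]
screwdr [[389.5 146.1  60. ]]
wrench [[ 396.8 -142.8   60. ]]
jar [[811.1  29.   60. ]]
mug [[ 321.7 -443.5   60. ]]
```

Request:
apply_moves(targets=[[0,0,0,0,0,0.126,0],[0,0,0,0,0,0.126,0],[33,-40,0,0,0,0,0],[33,-40,0,0,0,0,0],[33,-40,0,0,0,0,0],[33,-40,0,0,0,0,0],[33,-40,0,0,0,0,0],[33,-40,0,0,0,0,0],[33,-40,0,0,0,0,0],[33,-40,0,0,0,0,0],[33,-40,0,0,0,0,0],[33,-40,0,0,0,0,0],[33,-40,0,0,0,0,0],[33,-40,0,0,0,0,0],[33,-40,0,0,0,0,0],[33,-40,0,0,0,0,0],[0,0,0,0,0,0,0],[0,0,0,0,0,0,0]])

```text
time: 2.35
tool_pos: [611.4, -9.6, 230.6]
tcp_rot: [180.0, 0.1, 1.1]
ft_force: [0.8, 0.3, -0.0]
finger_gap: 85.0
grip_force: 0.0
```

```bash
python3 - <<'E'
from h import *
c=optics.get_calibration("wrist");im=optics.snapshot("wrist")[:,:,::-1]
print(c); cv2.imwrite("raw_w1.png",im); cv2.imwrite("pics/w1.png",cv2.convertScaleAbs(cv2.resize(im,(800,600),interpolation=cv2.INTER_CUBIC),alpha=1.5))
E
```

```text
{'camera_matrix': array([[297.31863964,   0.        , 253.00501654],
       [  0.        , 297.31863964, 189.92169356],
       [  0.        ,   0.        ,   1.        ]]), 'pose': array([[ 1.99417829e-02, -9.56765327e-01, -2.90176556e-01,
         6.84565406e+02],
       [-9.99801125e-01, -1.90280077e-02, -5.97043053e-03,
        -9.12564011e+00],
       [ 1.90819197e-04,  2.90237908e-01, -9.56954503e-01,
         3.72063749e+02],
       [ 0.00000000e+00,  0.00000000e+00,  0.00000000e+00,
         1.00000000e+00]])}
```

View pics/w1.png

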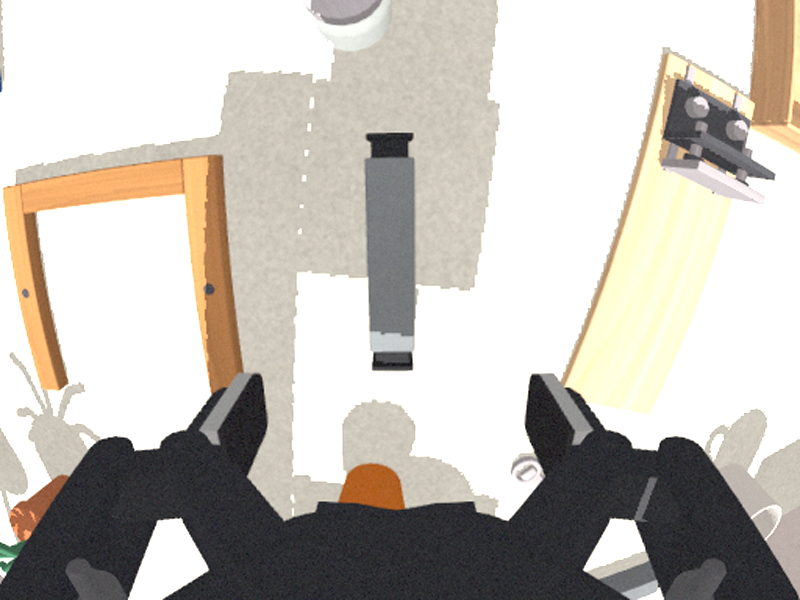

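The wrist view shows bar A centred between the fingers: tube top corners at about (365,157), (414,157), (371,351) and (413,351), cap faces at y≈133 and y≈368.

```bash
cat >> h.py <<'E'
def wz(c,uv,z):
    K=c["camera_matrix"];T=c["pose"];p=(np.atleast_2d(np.array(uv,float))-K[:2,2])/K[0,0];t=np.linalg.norm(p,axis=1)
    d=np.c_[p*(np.sin(t)/t)[:,None],np.cos(t)]@T[:3,:3].T; o=T[:3,3]
    return o+d*((z-o[2])/d[:,2])[:,None]
E
python3 - <<'E'
from h import *
np.set_printoptions(precision=1,suppress=True)
c=optics.get_calibration("wrist");s=1/1.5625
t=wz(c,np.array([(365,157),(414,157),(371,351),(413,351)])*s,36);print(t,t.mean(0),t[0]-t[2])
m=(t[:2].mean(0)-t[2:].mean(0));print(np.linalg.norm(m),np.degrees(np.arctan2(m[1],m[0])))
print(wz(c,np.array([(390,133),(392,354)])*s,35), wz(c,np.array([(392,369)])*s,1))
q=wz(c,np.array([(209,289),(25.5,294)])*s,20);print("screws",q,q.mean(0),np.linalg.norm(q[0]-q[1]))
q=wz(c,np.array([(664,161),(762,202)])*s,72);print("plate",q)
E
```

```text
[[686.4  11.9  36. ]
 [687.  -23.1  36. ]
 [537.5   6.6  36. ]
 [538.2 -26.6  36. ]] [612.3  -7.8  36. ] [148.9   5.3   0. ]
148.95794077632848 1.6772992832923632
[[704.1  -5.7  35. ]
 [534.8 -10.   35. ]] [[505.2 -10.3   1. ]]
screws [[581.5 143.5  20. ]
 [573.6 363.3  20. ]] [577.6 253.4  20. ] 219.9259869034773
plate [[ 698.6 -201.8   72. ]
 [ 679.7 -308.6   72. ]]
```

Request:
apply_moves(targets=[[0,-2.5,40,0,0,0,0],[0,0,40,0,0,0,0],[0,0,40,0,0,0,0],[0,0,40,0,0,0,0],[0,0,30,0,0,0,0],[0,0,20,0,0,0,0],[0,0,10,0,0,0,0],[0,0,9,0,0,0,0],[0,0,0,0,0,0,0],[0,0,0,0,0,0,1],[0,0,0,0,0,0,1],[0,0,0,0,0,0,1],[0,0,0,0,0,0,1],[0,0,0,0,0,0,1],[0,0,0,0,0,0,1]], force=90)

```text
time: 4.28
tool_pos: [612.6, -7.1, 3.2]
tcp_rot: [180.0, -0.1, 1.1]
ft_force: [-0.8, -0.0, 5.8]
finger_gap: 35.0
grip_force: 90.9
```

Request:
apply_moves(targets=[[0,0,-12,0,0,0,1],[0,0,-25,0,0,0,1],[0,0,-35,0,0,0,1],[0,0,-35,0,0,0.1255,1],[0,0,0,0,0,0.1255,1],[1.4,30,0,0,0,0,1],[1.4,45,0,0,0,0,1],[1.4,45,0,0,0,0,1],[1.4,45,0,0,0,0,1],[1.2,45,0,0,0,0,1],[0,28,0,0,0,0,1],[0,0,0,0,0,0,1],[0,0,0,0,0,0,1]])

```text
time: 5.9
tool_pos: [563.3, -239.7, 108.9]
tcp_rot: [-180.0, 0.1, -13.3]
ft_force: [0.2, -0.2, -3.6]
finger_gap: 35.1
grip_force: 90.6
```

```bash
python3 - <<'E'
from h import *
c=optics.get_calibration("wrist");im=optics.snapshot("wrist")[:,:,::-1]
cv2.imwrite("raw_w2.png",im); cv2.imwrite("pics/w2.png",cv2.convertScaleAbs(cv2.resize(im,(800,600),interpolation=cv2.INTER_CUBIC),alpha=1.3))
np.save("w2.npy",c["pose"]);s=sensors.sense();print(s["ft_force"],s["tool_pos"],s["finger_gap"])
E
```

```text
[-0.14560699  0.12139771 -3.78682885] [ 563.52951845 -239.3137783   108.99129006] 34.819769628521186
```

View pics/w2.png

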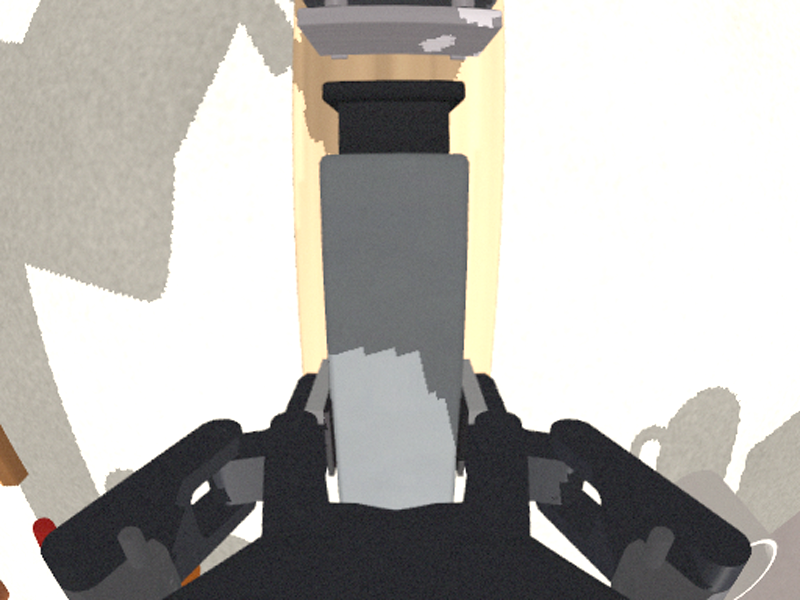

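The wrist view shows the bar in line with the board: edges about x=293/505, cap centre about x=394, plate centre about x=401. Its cap face is clear of the plate. I'll shift 2 mm sideways and lower.

Request:
apply_moves(targets=[[0,2,20,0,0,0,1],[0,0,30,0,0,0,1],[0,0,20,0,0,0,1],[0,0,9,0,0,0,1],[5,0,0,0,0,0,1],[5,0,0,0,0,0,1],[2,0,0,0,0,0,1],[0,0,0,0,0,0,1],[0,0,0,0,0,0,1]])

```text
time: 7.08
tool_pos: [575.0, -245.0, 30.5]
tcp_rot: [180.0, -0.0, -13.3]
ft_force: [0.3, -0.3, -3.7]
finger_gap: 35.0
grip_force: 90.6
```

Request:
apply_moves(targets=[[5,0,0,0,0,0,1],[5,0,0,0,0,0,1],[3,0,0,0,0,0,1],[2,0,0,0,0,0,1],[2,0,0,0,0,0,1],[0,0,0,0,0,0,1],[0,0,0,0,0,0,1]])

```text
time: 7.95
tool_pos: [591.4, -248.8, 30.2]
tcp_rot: [-180.0, 0.0, -13.3]
ft_force: [0.6, 0.2, -3.8]
finger_gap: 34.6
grip_force: 90.6
```

Request:
apply_moves(targets=[[2,0,0,0,0,0,1],[2,0,0,0,0,0,1],[1,0,0,0,0,0,1],[0,0,0,0,0,0,1]])

```text
time: 8.45
tool_pos: [596.4, -250.0, 30.3]
tcp_rot: [180.0, -0.0, -13.3]
ft_force: [-0.2, 0.1, -3.9]
finger_gap: 34.6
grip_force: 90.6
```

Request:
apply_moves(targets=[[2,0,0,0,0,0,1],[1,0,0,0,0,0,1],[0,0,0,0,0,0,1]])

```text
time: 8.82
tool_pos: [598.8, -250.5, 30.1]
tcp_rot: [-180.0, 0.1, -13.3]
ft_force: [-5.2, 0.9, -2.4]
finger_gap: 34.8
grip_force: 90.8
```

Request:
apply_moves(targets=[[2,0,0,0,0,0,1],[1,0,0,0,0,0,1],[0,0,0,0,0,0,1]])

```text
time: 9.2
tool_pos: [601.4, -251.2, 30.0]
tcp_rot: [-180.0, 0.1, -13.3]
ft_force: [-6.0, 1.6, -1.8]
finger_gap: 35.2
grip_force: 90.9
```

Request:
apply_moves(targets=[[2,0,0,0,0,0,1],[2,0,0,0,0,0,1],[1,0,0,0,0,0,1],[0,0,0,0,0,0,1]])

```text
time: 9.7
tool_pos: [606.2, -252.3, 29.8]
tcp_rot: [-180.0, 0.1, -13.3]
ft_force: [-5.9, 1.6, -0.9]
finger_gap: 34.7
grip_force: 90.9
```

Request:
apply_moves(targets=[[1,0,0,0,0,0,1],[1,0,0,0,0,0,1],[1,0,0,0,0,0,1],[0,0,0,0,0,0,1]])

```text
time: 10.2
tool_pos: [609.1, -252.9, 29.8]
tcp_rot: [-180.0, 0.1, -13.3]
ft_force: [-6.5, 2.0, -1.4]
finger_gap: 34.7
grip_force: 90.9
```

Request:
apply_moves(targets=[[1,0,0,0,0,0,1],[1,0,0,0,0,0,1],[0,0,0,0,0,0,1]])

```text
time: 10.58
tool_pos: [611.0, -253.4, 29.8]
tcp_rot: [-180.0, 0.1, -13.3]
ft_force: [-5.9, 2.3, -1.8]
finger_gap: 35.0
grip_force: 90.9
```

Request:
apply_moves(targets=[[1,0,0,0,0,0,1],[1,0,0,0,0,0,1],[0,0,0,0,0,0,1]])

```text
time: 10.95
tool_pos: [612.6, -253.8, 29.7]
tcp_rot: [-180.0, 0.2, -13.3]
ft_force: [-7.3, 2.3, -0.8]
finger_gap: 35.0
grip_force: 90.9
```

Request:
apply_moves(targets=[[1,0,0,0,0,0,1],[1,0,0,0,0,0,1],[0,0,0,0,0,0,1]])

```text
time: 11.32
tool_pos: [613.8, -254.0, 29.3]
tcp_rot: [-180.0, 0.3, -13.3]
ft_force: [-10.1, 2.3, -0.5]
finger_gap: 35.1
grip_force: 91.0
```

Request:
apply_moves(targets=[[1,0,0,0,0,0,1],[0.5,0,0,0,0,0,1],[0,0,0,0,0,0,1]])

```text
time: 11.7
tool_pos: [614.6, -254.2, 29.0]
tcp_rot: [-180.0, 0.3, -13.3]
ft_force: [-12.2, 2.0, 0.3]
finger_gap: 34.9
grip_force: 91.0
```

Request:
apply_moves(targets=[[1,0,0,0,0,0,1],[1,0,0,0,0,0,1],[0,0,0,0,0,0,1]])

```text
time: 12.08
tool_pos: [615.9, -254.5, 28.7]
tcp_rot: [-179.9, 0.4, -13.3]
ft_force: [-15.5, 3.4, 0.8]
finger_gap: 35.0
grip_force: 91.1
```

Request:
apply_moves(targets=[[1,0,0,0,0,0,1],[1,0,0,0,0,0,1],[0,0,0,0,0,0,1],[0,0,0,0,0,0,1]])

```text
time: 12.58
tool_pos: [617.1, -254.7, 28.4]
tcp_rot: [-179.9, 0.5, -13.3]
ft_force: [-18.9, 4.4, 2.5]
finger_gap: 34.3
grip_force: 91.2
```

Request:
apply_moves(targets=[[-5,0,0,0,0,0,1],[-15,0,0,0,0,0,1],[-20,0,0,0,0,0,1],[-20,0,0,0,0,0,1],[0,0,-20,0,0,0,1],[0,0,-30,0,0,0,1],[0,0,-30,0,0,0,1],[0,0,0,0,0,0,1],[0,0,0,0,0,0,1]])

```text
time: 13.7
tool_pos: [563.1, -242.1, 110.1]
tcp_rot: [180.0, -0.0, -13.3]
ft_force: [0.3, 1.0, -5.1]
finger_gap: 34.7
grip_force: 90.8
```

```bash
python3 - <<'E'
from h import *
im=optics.snapshot("wrist")[:,:,::-1]
c=im[0:240,150:360]
cv2.imwrite("pics/w3.png",cv2.convertScaleAbs(cv2.resize(c,None,fx=2.5,fy=2.5,interpolation=cv2.INTER_CUBIC),alpha=1.5))
E
```

```text
(no output)
```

View pics/w3.png

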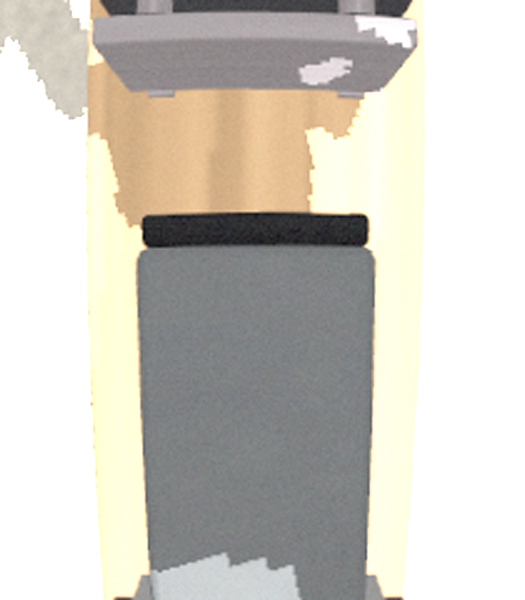

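The first cap's flange (crop y≈215-245) now sits against the tube end (y≈248), so it is home. Turning the bar round.

Request:
apply_moves(targets=[[0,0,0,0,0,-0.1745,1],[0,0,0,0,0,-0.1745,1],[0,0,0,0,0,-0.1745,1],[0,0,0,0,0,-0.1745,1],[0,0,0,0,0,-0.1745,1],[0,0,0,0,0,-0.1745,1],[0,0,0,0,0,-0.1745,1],[0,0,0,0,0,-0.1745,1],[0,0,0,0,0,-0.1745,1],[0,0,0,0,0,-0.1745,1],[0,0,0,0,0,-0.1745,1],[0,0,0,0,0,-0.1745,1],[0,0,0,0,0,-0.1745,1],[0,0,0,0,0,-0.1745,1],[0,0,0,0,0,-0.1745,1],[0,0,0,0,0,-0.1745,1],[0,0,0,0,0,-0.1745,1],[0,0,0,0,0,-0.1745,1],[0,0,0,0,0,0,1],[0,0,0,0,0,0,1]])

```text
time: 16.25
tool_pos: [562.3, -241.7, 109.2]
tcp_rot: [180.0, -0.1, 166.4]
ft_force: [-0.1, -0.1, -3.8]
finger_gap: 34.8
grip_force: 90.5
```

Request:
apply_moves(targets=[[0,0,20,0,0,-0.005,1],[0,0,30,0,0,0,1],[0,0,20,0,0,0,1],[0,0,8.5,0,0,0,1],[-5,0,0,0,0,0,1],[-10,0,0,0,0,0,1],[-8,0,0,0,0,0,1],[-4,0,0,0,0,0,1],[-2,0,0,0,0,0,1],[0,0,0,0,0,0,1],[0,0,0,0,0,0,1]])

```text
time: 17.62
tool_pos: [590.8, -248.6, 31.7]
tcp_rot: [180.0, -0.0, 166.9]
ft_force: [0.3, 0.3, -3.3]
finger_gap: 35.0
grip_force: 90.7
```

Request:
apply_moves(targets=[[-2,0,0,0,0,0,1],[-2,0,0,0,0,0,1],[-1,0,0,0,0,0,1],[0,0,0,0,0,0,1]])

```text
time: 18.12
tool_pos: [596.0, -249.8, 31.8]
tcp_rot: [-180.0, 0.0, 166.9]
ft_force: [0.3, 0.6, -3.1]
finger_gap: 35.0
grip_force: 90.7
```

Request:
apply_moves(targets=[[-2,0,0,0,0,0,1],[-2,0,0,0,0,0,1],[-1,0,0,0,0,0,1],[0,0,0,0,0,0,1]])

```text
time: 18.62
tool_pos: [600.3, -250.7, 31.6]
tcp_rot: [180.0, -0.1, 166.9]
ft_force: [-5.6, 0.6, -1.2]
finger_gap: 34.7
grip_force: 90.9
```

Request:
apply_moves(targets=[[-2,0,0,0,0,0,1],[-2,0,0,0,0,0,1],[-1,0,0,0,0,0,1],[0,0,0,0,0,0,1]])

```text
time: 19.12
tool_pos: [604.1, -251.5, 31.1]
tcp_rot: [180.0, -0.2, 166.9]
ft_force: [-8.6, 1.8, -0.4]
finger_gap: 34.7
grip_force: 91.0
```

Request:
apply_moves(targets=[[-1,0,0,0,0,0,1],[-1,0,0,0,0,0,1],[-1,0,0,0,0,0,1],[0,0,0,0,0,0,1]])

```text
time: 19.62
tool_pos: [607.0, -252.2, 31.0]
tcp_rot: [180.0, -0.2, 166.9]
ft_force: [-8.0, 2.3, -1.0]
finger_gap: 35.1
grip_force: 91.0
```

Request:
apply_moves(targets=[[-1,0,0,0,0,0,1],[-1,0,0,0,0,0,1],[0,0,0,0,0,0,1]])

```text
time: 20.0
tool_pos: [608.9, -252.7, 31.0]
tcp_rot: [180.0, -0.2, 166.9]
ft_force: [-9.1, 2.3, -0.7]
finger_gap: 34.6
grip_force: 91.0
```

Request:
apply_moves(targets=[[-1,0,0,0,0,0,1],[-1,0,0,0,0,0,1],[-1,0,0,0,0,0,1],[0,0,0,0,0,0,1]])

```text
time: 20.5
tool_pos: [611.8, -253.3, 31.0]
tcp_rot: [180.0, -0.2, 166.9]
ft_force: [-8.9, 2.7, -1.3]
finger_gap: 34.5
grip_force: 91.0
```

Request:
apply_moves(targets=[[-1,0,0,0,0,0,1],[-1,0,0,0,0,0,1],[0,0,0,0,0,0,1]])

```text
time: 20.88
tool_pos: [613.7, -253.7, 30.9]
tcp_rot: [180.0, -0.2, 166.9]
ft_force: [-9.0, 1.7, -0.7]
finger_gap: 35.0
grip_force: 91.0
```

Request:
apply_moves(targets=[[-1,0,0,0,0,0,1],[-1,0,0,0,0,0,1],[0,0,0,0,0,0,1]])

```text
time: 21.25
tool_pos: [614.9, -254.0, 30.6]
tcp_rot: [180.0, -0.3, 166.9]
ft_force: [-11.6, 2.9, -0.2]
finger_gap: 35.2
grip_force: 91.1
```

Seating has begun, so I need about 7 N more.

Request:
apply_moves(targets=[[-1,0,0,0,0,0,1],[-1,0,0,0,0,0,1],[-0.5,0,0,0,0,0,1],[0,0,0,0,0,0,1]])

```text
time: 21.75
tool_pos: [616.4, -254.3, 30.1]
tcp_rot: [179.9, -0.4, 166.9]
ft_force: [-14.8, 3.9, 1.1]
finger_gap: 34.9
grip_force: 91.1
```

Request:
apply_moves(targets=[[-1,0,0,0,0,0,1],[-1,0,0,0,0,0,1],[0,0,0,0,0,0,1],[0,0,0,0,0,0,1]])

```text
time: 22.25
tool_pos: [617.6, -254.5, 29.8]
tcp_rot: [179.9, -0.5, 166.9]
ft_force: [-18.3, 4.1, 2.1]
finger_gap: 34.8
grip_force: 91.3
```

Request:
apply_moves(targets=[[5,0,0,0,0,0,1],[15,0,0,0,0,0,1],[20,0,0,0,0,0,1],[20,0,0,0,0,0,1],[0,0,-20,0,0,0,1],[0,0,-35,0,0,0,1],[0,0,-35,0,0,0,1],[0,0,-30,0,0,0,1],[0,0,0,0,0,0.164,1],[0,0,0,0,0,0.164,1],[0,0,0,0,0,0.164,1],[0,0,0,0,0,0.164,1],[0,0,0,0,0,0.164,1],[0,0,0,0,0,0.164,1],[0,0,0,0,0,0.164,1],[0,0,0,0,0,0.164,1],[0,0,0,0,0,0,1]])

```text
time: 24.38
tool_pos: [564.6, -242.6, 153.7]
tcp_rot: [179.8, 0.1, 91.8]
ft_force: [0.7, 0.3, -3.5]
finger_gap: 35.0
grip_force: 90.8
```

Request:
apply_moves(targets=[[30,2,0,0,0,0,1],[49,3.6,0,0,0,0,1],[49,3.6,0,0,0,0,1],[49,3.6,0,0,0,0,1],[49,3.6,0,0,0,0,1],[49,3.6,0,0,0,0,1],[49,3.6,0,0,0,0,1],[49,3.6,0,0,0,0,1],[49,3.6,0,0,0,0,1],[49,3.6,0,0,0,0,1],[25,1.5,0,0,0,0,1],[0,0,0,0,0,0,1],[0,0,0,0,0,0,1]])

```text
time: 26.0
tool_pos: [584.1, 254.0, 152.0]
tcp_rot: [180.0, 0.0, 91.8]
ft_force: [-0.4, 0.5, -3.9]
finger_gap: 34.7
grip_force: 90.7
```

```bash
python3 - <<'E'
from h import *
c=optics.get_calibration("wrist");im=optics.snapshot("wrist")[:,:,::-1]
s=sensors.sense();print(s["time"],s["tool_pos"],s["tcp_rot"]);np.save("w4.npy",c["pose"])
cv2.imwrite("pics/w4.png",cv2.convertScaleAbs(cv2.resize(im,(800,600),interpolation=cv2.INTER_CUBIC),alpha=1.3))
t=optics.snapshot("top")[:,:,::-1];cv2.imwrite("raw_t4.png",t)
cv2.imwrite("pics/t4.png",cv2.convertScaleAbs(cv2.resize(t[90:220,110:260],None,fx=4.5,fy=4.5,interpolation=cv2.INTER_CUBIC),alpha=1.4))
E
```

```text
26.05 [584.10048799 253.62312342 152.00373828] [1.79989545e+02 2.81388425e-02 9.17867941e+01]
```

View pics/w4.png

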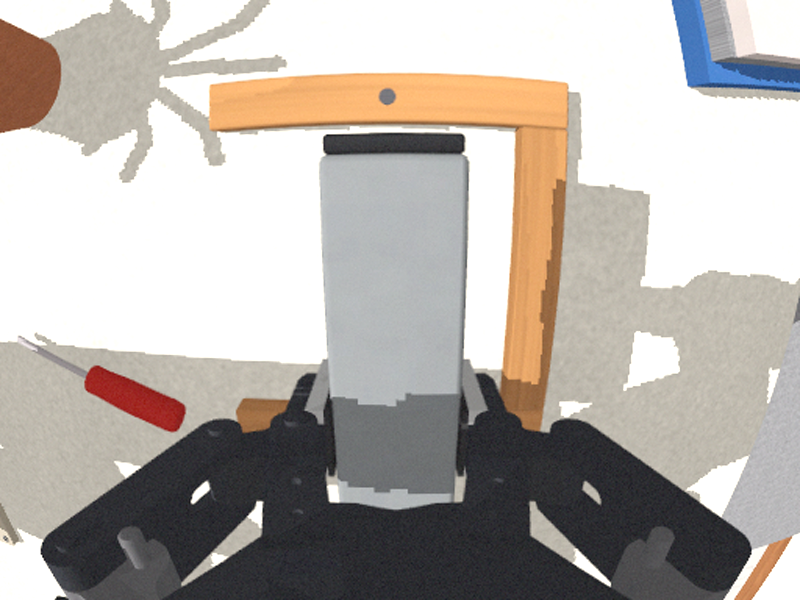

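The second cap is home too (flange at y≈134-153 against the tube at y≈156). The far rail's screw is at (387.5,96.5), and its rail runs from (210,107) to (568,103).

```bash
python3 - <<'E'
from h import *
np.set_printoptions(precision=1,suppress=True)
c=optics.get_calibration("wrist");c["pose"]=np.load("w4.npy");s=1/1.5625
print("screw",wz(c,np.array([(387.5,96.5)])*s,20))
print("rail in-bottom edge",wz(c,np.array([(230,130),(500,126)])*s,0), "rail top outer",wz(c,np.array([(211,86),(566,84)])*s,20))
print("tube end top z at tcp+33",wz(c,np.array([(322,158),(466,158)])*s,185),"cap",wz(c,np.array([(325,136),(464,136)])*s,184))
print("cross inner top",wz(c,np.array([(516,140),(503,370)])*s,20))
E
```

```text
screw [[575.3 364.4  20. ]]
rail in-bottom edge [[473.5 347.    0. ]
 [646.2 352.4   0. ]] rail top outer [[467.4 374.   20. ]
 [682.2 381.3  20. ]]
tube end top z at tcp+33 [[564.2 326.7 185. ]
 [597.6 327.8 185. ]] cap [[564.7 331.9 184. ]
 [597.1 333.  184. ]]
cross inner top [[651.9 343.1  20. ]
 [656.9 195.7  20. ]]
```

View pics/t4.png

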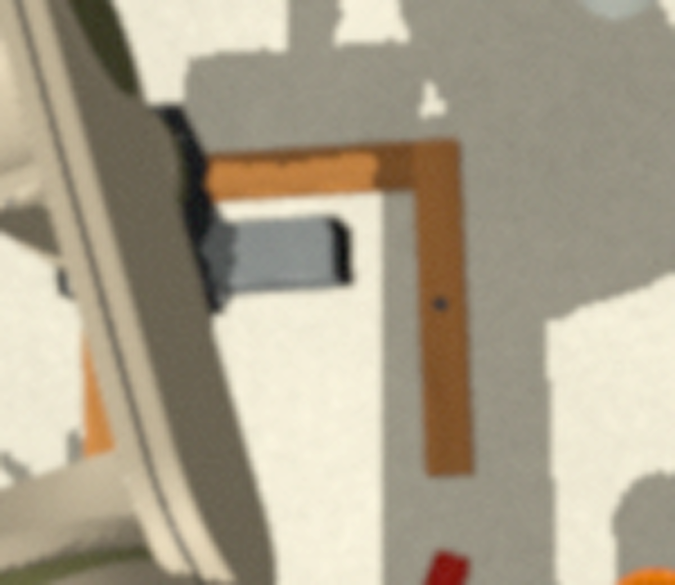

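Request:
apply_moves(targets=[[1.4,-5.6,20,0,0,0,1],[0,0,40,0,0,0,1],[0,0,40,0,0,0,1],[0,0,25,0,0,0,1],[0,0,15,0,0,0,1],[0,0,0,0,0,0,1],[0,0,0,0,0,0,1]])

```text
time: 26.98
tool_pos: [579.1, 256.2, 13.1]
tcp_rot: [179.9, -0.0, 91.8]
ft_force: [0.3, -0.4, -3.5]
finger_gap: 35.0
grip_force: 90.8
```

Request:
apply_moves(targets=[[-1.3,-0.6,4,0,0,0,1],[0,0,2,0,0,0,1],[0,0,1,0,0,0,1],[0,0,0,0,0,0,1],[0,0,0,0,0,0,1]])

```text
time: 27.6
tool_pos: [577.6, 254.7, 4.9]
tcp_rot: [180.0, -0.0, 91.8]
ft_force: [0.4, 0.2, -4.3]
finger_gap: 34.7
grip_force: 90.8
```

Request:
apply_moves(targets=[[0,0,1,0,0,0,1],[0,0,1,0,0,0,1],[0,0,0,0,0,0,1],[0,0,0,0,0,0,1]])

```text
time: 28.1
tool_pos: [577.7, 254.7, 3.2]
tcp_rot: [180.0, -0.0, 91.8]
ft_force: [-2.7, -0.7, 2.5]
finger_gap: 34.9
grip_force: 91.2
```

The bar is on the desk (vertical force went from -4 to +2.5 N). Releasing slowly, then rising.

Request:
apply_moves(targets=[[0,0,0.4,0,0,0,0.5],[0,0,0,0,0,0,0.4],[0,0,0,0,0,0,0.2],[0,0,0,0,0,0,0],[0,0,0,0,0,0,0],[0,0,0,0,0,0,0]])

```text
time: 28.85
tool_pos: [577.6, 254.6, 2.4]
tcp_rot: [180.0, 0.0, 91.8]
ft_force: [0.5, -0.2, -0.3]
finger_gap: 85.0
grip_force: 0.0
```

Request:
apply_moves(targets=[[0,0,-5,0,0,0,0],[0,0,-15,0,0,0,0],[0,0,-40,0,0,0,0],[0,0,-50,0,0,0,0],[0,0,-50,0,0,0,0],[0,0,-50,0,0,0,0],[-50,0,-20,0,0,0,0],[-60,0,0,0,0,0,0],[-60,0,0,0,0,0,0],[-60,0,0,0,0,0,0],[-60,0,0,0,0,0,0],[0,0,0,0,0,0,0],[0,0,0,0,0,0,0]])

```text
time: 30.48
tool_pos: [586.7, -35.2, 233.4]
tcp_rot: [179.9, -0.0, 91.7]
ft_force: [-0.8, 0.2, -0.1]
finger_gap: 85.5
grip_force: 0.0
```

```bash
python3 - <<'E'
from h import *
t=optics.snapshot("top")[:,:,::-1];cv2.imwrite("raw_t5.png",t)
s=sensors.sense();print(s["time"],s["tool_pos"],s["finger_gap"])
cv2.imwrite("pics/t5.png",cv2.convertScaleAbs(cv2.resize(t[110:205,120:230],None,fx=6,fy=6,interpolation=cv2.INTER_CUBIC),alpha=1.4))
E
```

```text
30.525 [586.68823978 -34.39891165 233.18629276] 85.32268105426527
```

View pics/t5.png

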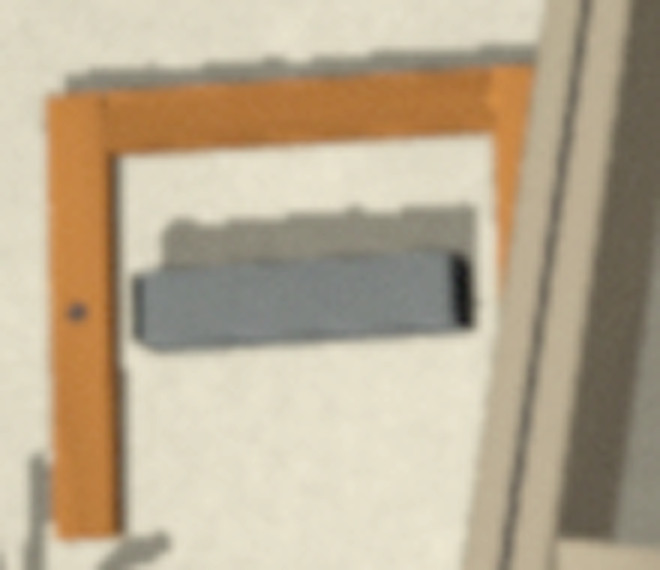

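The bar lies inside the frame: tube top corners at about crop (147,272), (447,253), (155,348) and (456,330). I'm checking these against the screws.

```bash
python3 - <<'E'
from h import *
np.set_printoptions(precision=1,suppress=True)
f=lambda p:np.array(p)/6+[120,110]
t=toz("top",f([(147,272),(447,253),(155,346),(456,330)]),36);print(t,t.mean(0))
print(proj("top",[[578,255,36]]), "screw",toz("top",f([(77,312)]),20))
l=t[[0,2]].mean(0)-t[[1,3]].mean(0);print(np.linalg.norm(l),np.degrees(np.arctan2(l[1],l[0])))
E
```

```text
[[590.3 326.5  36. ]
 [595.2 181.8  36. ]
 [554.3 322.3  36. ]
 [558.  177.7  36. ]] [574.4 252.1  36. ]
[[169.1 158.8]] screw [[574.7 366.   20. ]]
144.74308836289916 91.70435329710973
```

Request:
apply_moves(targets=[[48,0,0,0,0,0,0],[48,0,0,0,0,0,0],[48,0,0,0,0,0,0],[48,0,0,0,0,0,0],[48,0,0,0,0,0,0],[0,0,0,0,0,0,0],[0,0,0,0,0,0,0]])

```text
time: 31.4
tool_pos: [578.6, 205.8, 232.5]
tcp_rot: [-180.0, 0.0, 91.9]
ft_force: [0.2, 0.1, 0.1]
finger_gap: 85.3
grip_force: 0.0
```

```bash
python3 - <<'E'
from h import *
np.set_printoptions(precision=1,suppress=True)
c=optics.get_calibration("wrist");im=optics.snapshot("wrist");cv2.imwrite("raw_w6.png",im[:,:,::-1])
np.save("w6.npy",c["pose"]);print(sensors.sense()["tool_pos"])
hsv=cv2.cvtColor(im,cv2.COLOR_RGB2HSV)
for nm,m in [("dark",hsv[:,:,2]<50),("lowsat_mid",(hsv[:,:,2]<110)),("wood",(hsv[:,:,0]<22)&(hsv[:,:,1]>90)&(hsv[:,:,2]>60)),("grey",(hsv[:,:,1]<60)&(hsv[:,:,2]>50)&(hsv[:,:,2]<150))]:
    n,l,st,ce=cv2.connectedComponentsWithStats(m.astype(np.uint8))
    for i in range(1,n):
        if st[i,4]>12: print(nm,st[i],ce[i],wz(c,[ce[i]],20)[0],wz(c,[ce[i]],35)[0])
E
```

```text
[578.8 204.9 232.5]
dark [240  56  28   3  68] [254.1  57.1] [574.7 333.3  20. ] [574.8 330.9  35. ]
dark [241 188  27   3  81] [254. 189.] [580.1 172.9  20. ] [580.  177.3  35. ]
dark [    0   240   511   144 35167] [255.6 334. ] [591.4 -69.6  20. ] [590.7 -54.8  35. ]
lowsat_mid [   0    0   79   58 2334] [42.2 25.4] [272.9 404.   20. ] [285.8 398.7  35. ]
lowsat_mid [423  12  80  18 740] [463.   19.6] [866.7 432.8  20. ] [854.4 426.2  35. ]
lowsat_mid [413  26  82   9 287] [453.   29.9] [846.5 411.3  20. ] [835.  405.7  35. ]
lowsat_mid [252  29   7   7  42] [255.1  31.8] [574.8 364.6  20. ] [574.8 361.   35. ]
lowsat_mid [167  45 156   5 318] [245.4  46.3] [564.1 346.2  20. ] [564.6 343.3  35. ]
lowsat_mid [239  56  29   4 115] [253.1  57.5] [573.6 332.7  20. ] [573.7 330.4  35. ]
lowsat_mid [269  61   1  81  81] [269. 101.] [594.  281.3  20. ] [593.2 281.1  35. ]
lowsat_mid [269 143   1  16  16] [269.  150.5] [596.5 221.8  20. ] [595.6 224.2  35. ]
lowsat_mid [ 473  157   39   54 1388] [495.1 181.6] [965.3 199.   20. ] [948.8 202.3  35. ]
lowsat_mid [ 55 173  29  14  78] [ 69.7 
[... 2067 characters left out ...]
93.4 -120.8   35. ]
grey [164 313  14  16  16] [170.5 320.5] [454.3 -51.3  20. ] [459.4 -37.3  35. ]
grey [ 72 320   9  14  78] [ 75.7 327.6] [ 255.5 -109.5   20. ] [269.  -93.1  35. ]
grey [104 331  13   3  19] [110.8 332. ] [ 335. -101.   20.] [345.2 -84.9  35. ]
grey [ 42 358  53  26 735] [ 62.5 373.1] [ 152.1 -287.5   20. ] [ 170.  -263.5   35. ]
grey [111 359   6   5  20] [113.6 360.4] [ 318.8 -185.1   20. ] [ 329.7 -165.5   35. ]
grey [425 358  40  26 659] [446.5 372.3] [1043.6 -255.3   20. ] [1023.8 -232.7   35. ]
grey [  0 365   6   6  16] [  1.9 367.5] [-121.3 -383.6   20. ] [ -91.7 -355.6   35. ]
grey [117 365  13  11  35] [123.  369.1] [ 333.7 -208.6   20. ] [ 343.9 -188.    35. ]
```

From above, the screws' midpoint is (578.4, 254.9) and the bar's centre is (577.2, 254.0), with the angle within 0.2°. It's well centred, both caps measure home, and the arm is clear.

```bash
python3 -c "
from bench import r
print(r.hand_in())"
```

```text
the job is handed in; nothing more can be done
None
```

I pressed both caps home (peak readings about 19 N each), laid the bar in the frame about 1.5 mm off centre by my measurement, let go, and handed the job in at about 31 s; the hand-in returned no verdict.

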